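# Pack the game runners and hang the carrier on the sprung hook

### The arm

A 6-joint arm with a two-finger parallel gripper is mounted at the origin on the work surface. World frame = base frame: x ahead of the robot, y to its left, z up, the work surface at z = 0. Lengths are in mm, angles in rad, forces in N, time in s.
With the tool pointing down it reaches from about 350 to 725 mm from the base axis. Payload 6 kg.
Tool frame: the origin (TCP) lies at the very end of the fingers, on their centre line; the grasp point (between the pads) lies 19 mm behind it; z points along the fingers, y is the line along which they close (so a half turn about z gives the same grasp; the last joint's range is limited). The gripper opens to 85 mm and grips with 20 to 120 N. Pads are 22 mm wide; open, the fingers measure 114 mm over their backs; the gripper's body (76 mm by 85 mm) begins 54 mm behind the grasp point. The pads swing forward as they close: fully open they stand 13 mm farther back than shut.
Start: joints at [1.514, 0.04, 0.085, 0, -1.615, -0.334], TCP at [228.529, 554.75, 231.261] pointing down, gripper open.
Joint ranges: [-2.56, 2.56], [-1.29, 2.01], [-1.08, 1.49], [-3.29, 1.98], [-2.81, -0.18], [-2.99, 2.99]. Speed limits (rad/s): [2.57, 2.57, 3.01, 3.14, 3.14, 3.14].

### API

Orientations are given as a unit quaternion [w, x, y, z].
In Python, from bench import ctrl gives the robot as it stands.
- The arm moves only by the shell command python3 -m pendant 'ROWS' [FORCE]. ROWS is JSON, one flat list of numbers, 7 for each row, row after row: the turn, a rotation vector about the tool's x, y, z in degrees, then the shift along the tool's x, y, z in cm, then the opening, from 0 (shut) to 1 (fully open). In form: [rx, ry, rz, dx, dy, dz, fingers, rx, ry, rz, dx, dy, dz, fingers, ...]. A call has 1 to 10 rows; each row shifts and turns the commanded pose from where the row before left it, along the tool's axes as they then stand; what a row does not reach is not made up. A row lasts 1/10 s, in which the tool goes at most 50 mm and 8.59 degrees, less where a joint would pass 70% of its speed; a pose out of reach is approached as far as the arm can. A call with a gripper value outside its range is refused whole. The fingers move at their own pace and stop on an object; FORCE is the grip in N (left out, the last holds). Time passes only in rows, so rows that do not move let the fingers close. It gives the time, the measured TCP pose, the force, the opening and the grip force at its end, in the units of the state.
- ctrl.get_obs(): the state, without advancing time (a new reading comes with each control period).
- ctrl.get_image(name): name is "side" or "top"; returns a dict with "color" (420x560x3 uint8, red, green, blue), "vfov" (degrees; the focal length in pixels is half the picture's height over the tangent of half this angle, whatever the lens; pixels are square), "cx", "cy" (the principal point, pixels), "world_from_camera" (4x4, takes a point from camera to world coordinates). Camera axes: x right, y down, z forward; pixel columns grow to the right and rows downward; lengths in mm; the calibration is good to about 2 mm. A picture is of the moment at which its call begins. There is no depth.
- ctrl.finish_job(): hands the job in; it is judged then, once.
Trained networks look in the newest picture that a camera, given by its name, has taken for a name from the list of things; names that differ only in an ending like _2 or _b are one class to them, and where a whole thing is asked for, a point or a joint stands for the part that bears it (a point fixed in the world has none). Each returns a list of dicts, best first, with "p" (0 to 1); they miss things now and then, are a little off and sometimes report something else, mostly with a low value. They report only what shows in the picture. A call takes as long as a camera call. They do not tell look-alikes from the thing itself.
- ctrl.find_in(target, camera): "point" ([x, y, z] in mm, in world coordinates, good to about 4 mm: the middle of the surface that is visible of it).
- ctrl.mark_of(target, camera): "point" ([x, y, z] in mm, in world coordinates, good to about 4 mm: a listed point, or the origin of a listed thing).
The state is a dict: "t": time; "qpos": joint angles; "qd": joint speeds; "tau": joint torques, N m; "ee_pos": TCP position; "tool_rot": TCP orientation; "ft_force": force on the tool from outside, world axes, zero at the start; "torque": the same for the moment, N m; "gripper_width": finger opening in mm; "grip_force": force on a finger pad.
Only numpy, scipy, OpenCV 4.12 (cv2) and the standard library are available. Lean on these libraries where they do the work, as an engineer would, in place of code of your own. Each camera call takes 0.05 s, during which the arm holds its last target. There are 200 camera calls.

### The job

Pack every game runner on the table into the wooden carrier, one to a slot, each turned so that its nose sticks out through the notch in the carrier's outer wall and pushed fully home, with the carrier still standing on the table. Then pull the sprung hook down, slide it in under the carrier's handle bar, and let it draw the carrier up until the hook is fully up and the loaded carrier hangs on it still, clear of the table. Leave everything else on the table alone.

Things in the scene. Friction and masses are not known exactly. Their poses are not given: they have to be found in the camera images.
- rig: fixed dark steel rail on the table behind the carrier, 60 mm wide, 18 mm high; origin under it. The hook's column slides along its y axis; its x axis points away from the robot. The hook always hangs at x = -130 mm in this frame (on the robot's side)
- trolley (a joint): slide of the aluminium column (420 mm high, red disc on top) along the rail, in m: 0 at the robot's right end (hook at y = -250 mm in the rail's frame), growing to 0.5 towards the rail's +y (robot's left). It stays where it is left; a push of about 1.5 N moves it
- hook (a joint): how far the hook is pulled down, in m: 0 fully drawn up, 0.15 lowest. A spring always pulls it up, with about 10 N at the top and 15 N at the bottom; a damper keeps it below about 0.4 m/s. It is strong enough to draw the fully loaded carrier up to 0
- hook_grip (a point): foot of the red upright grip block (26 x 26 mm across, 42 mm tall above this point) on a 60 x 60 mm steel plate; the point is on the plate's top face, 313 mm above the table when the hook is up. The hook's arm runs level from here 130 mm along the rail's +x to the column. Fingers holding the block may press down on the plate
- hook_saddle (a point): inner bottom of the yellow hook, where a bar comes to rest: 22 mm towards the rail's +y from hook_grip and 88 mm below it. A flat J, 44 mm wide (rail's x), 12 mm thick: shank below hook_grip, point on the +y side (robot's left), so it goes under a bar moving towards +y. Mouth 38 mm; the point's top is 25 mm, the arm's underside 72 mm above the saddle
- carrier: loose dark wooden carrier with a pale floor, 128 mm (its x) by 232 mm (its y), walls 32 mm high, 0.35 kg; origin under its centre. A handle stands over the spine in its middle: posts 12 mm thick at x = +-52 mm, a bar between. It stands on the hook's line of travel, its x roughly along the rail's x; if knocked out of line it can be lifted back by its bar (sliding by the bar tips it)
- carrier_in (a point): middle of the carrier, at the height of the slots' floor (6 mm above its underside). Four slots, two on each side of the spine: centres at x = +-30, y = +-62 mm from here in the carrier's axes; each 52 mm (x) by 96 mm (y) inside, 26 mm deep, with a notch 26 mm wide in the middle of its outer end wall (the wall facing +y or -y, away from the handle)
- carrier_bar (a point): middle of the carrier's handle bar: steel, 14 mm thick, along the carrier's x, 92 mm free between the posts, centre 150 mm above the carrier's underside. The hook goes under it and lifts it
- runner_red: red game runner (may be absent): body 84 mm long (its x), 44 mm wide, 26 mm high, with an upright wooden fin on top to hold it by (56 mm along x, 14 mm thick, from 26 to 60 mm height), 60 g; origin at the centre of the underside; +x points to its nose
- red_nose (a point): tip of the red runner's nose, a pale wooden tab 18 mm wide and 22 mm high; the tip is 62 mm from the runner's centre along its +x, 11 mm above its underside
- runner_yellow: yellow game runner (may be absent): body 84 mm long (its x), 44 mm wide, 26 mm high, with an upright wooden fin on top to hold it by (56 mm along x, 14 mm thick, from 26 to 60 mm height), 60 g; origin at the centre of the underside; +x points to its nose
- yellow_nose (a point): tip of the yellow runner's nose, a pale wooden tab 18 mm wide and 22 mm high; the tip is 62 mm from the runner's centre along its +x, 11 mm above its underside
- runner_green: green game runner (may be absent): body 84 mm long (its x), 44 mm wide, 26 mm high, with an upright wooden fin on top to hold it by (56 mm along x, 14 mm thick, from 26 to 60 mm height), 60 g; origin at the centre of the underside; +x points to its nose
- green_nose (a point): tip of the green runner's nose, a pale wooden tab 18 mm wide and 22 mm high; the tip is 62 mm from the runner's centre along its +x, 11 mm above its underside
- runner_blue: blue game runner (may be absent): body 84 mm long (its x), 44 mm wide, 26 mm high, with an upright wooden fin on top to hold it by (56 mm along x, 14 mm thick, from 26 to 60 mm height), 60 g; origin at the centre of the underside; +x points to its nose
- blue_nose (a point): tip of the blue runner's nose, a pale wooden tab 18 mm wide and 22 mm high; the tip is 62 mm from the runner's centre along its +x, 11 mm above its underside
- die: large white game die, 50 mm cube, to be left alone; origin under its centre
- dice_cup: dark wooden dice cup, 74 mm across, 90 mm high, to be left alone; origin under its centre
- game_box: flat closed orange game box 150 x 220 x 40 mm, to be left alone; origin under its centre
- mug: blue mug, 80 mm across, 90 mm high, to be left alone; origin under its centre
- bowl: white bowl, 140 mm across, 50 mm high, to be left alone; origin under its centre
- remote: black remote control 160 x 45 x 18 mm, to be left alone; origin under its centre
There are look-alikes about, which are no part of the job. Leave any turquoise look-alike of the runner_red alone.

How it is judged:
By the outcome, as a careful person would: the job done as asked, in the order asked, and still so for the second after the job is handed in, with the robot touching nothing.
Of runner_red, runner_yellow, runner_green, runner_blue only 3 to 4 are there at a start; the rules pass over those that are not, and their reading is None.
At some moment in a run one of runner_red, runner_yellow, runner_green, runner_blue, carrier may be knocked a few centimetres aside while the robot is not near it.
It also fails if it takes over 210 s, if anything falls off the work surface, if the arm or the gripper's body presses on something with over 40 N, if the wrist force passes 120 N, or if a joint passes its speed limit or range.

## Working session

There is one attempt and no reset: what is moved stays moved. The work goes in short steps, Python scripts to look and compute and a shell command to move; the robot and the scene stay as the last step left them, time stands still between calls to the robot, and variables do not carry over. Pictures are saved under pics/ and viewed, at most 14 in all, crops included, and the job is handed in when it is done.

```bash
ls; mkdir -p pics
cat > h.py <<'E'
import numpy as np, cv2
from bench import ctrl
from scipy.spatial.transform import Rotation as R
def save(cam,name,crop=None,s=1):
    d=ctrl.get_image(cam); im=d["color"][:,:,::-1]
    if crop: a,b,c,e=crop; im=im[b:e,a:c]
    im=cv2.resize(im,None,fx=s,fy=s,interpolation=cv2.INTER_CUBIC); cv2.imwrite("pics/"+name,im); return d
def ray(d,u,v,z):
    f=210/np.tan(np.radians(d["vfov"]/2)); T=np.array(d["world_from_camera"])
    r=T[:3,:3]@np.array([(u-d["cx"])/f,(v-d["cy"])/f,1]); o=T[:3,3]
    return o+r*(z-o[2])/r[2]
def proj(d,p):
    f=210/np.tan(np.radians(d["vfov"]/2)); T=np.array(d["world_from_camera"])
    c=T[:3,:3].T@(np.array(p)-T[:3,3]); return d["cx"]+f*c[0]/c[2], d["cy"]+f*c[1]/c[2]
E
python3 - <<'E'
from h import *
o=ctrl.get_obs(); print(o)
for c in("top","side"):
    d=save(c,c+"0.png"); print(c,d["vfov"],d["cx"],d["cy"],np.round(d["world_from_camera"],2).tolist())
    for n in["rig","hook_grip","hook_saddle","carrier","carrier_in","carrier_bar"]+[k+x for x in("red","yellow","green","blue") for k in("runner_",)]+[x+"_nose" for x in("red","yellow","green","blue")]:
        print(n,[(round(q["p"],2),np.round(q["point"]).tolist()) for q in ctrl.mark_of(n,c)[:3]])
E
```

```text
pics
{'t': 0.0, 'qpos': array([ 1.51368728e+00,  4.08283261e-02,  8.37742618e-02, -4.63106718e-04,
       -1.61551116e+00, -3.33689286e-01]), 'qd': array([ 9.61988339e-04,  4.01852786e-06,  2.56799787e-04, -9.88432554e-05,
        1.43116708e-03, -1.16972263e-03]), 'tau': array([-1.19548831e-04, -3.68190372e+01,  3.47407615e+01,  6.93256438e+00,
       -5.24859148e-03,  9.88802384e-06]), 'ee_pos': array([228.3601175 , 554.47436188, 230.2495128 ]), 'tool_rot': array([ 9.07891759e-04,  9.80971806e-01, -1.94148087e-01, -1.07201751e-04]), 'ft_force': array([ 0.69419751,  0.28996745, -0.20744688]), 'torque': array([ 0.04546421, -0.02271567,  0.06420668]), 'grip_force': 0.0, 'gripper_width': 85.37803718605258}
top 44.14213195643332 276.37200862230395 206.23366252920803 [[-0.01, -1.0, 0.07, 402.22], [-1.0, 0.01, -0.01, 108.02], [0.01, -0.07, -1.0, 1954.33], [0.0, 0.0, 0.0, 1.0]]
rig [(0.65, [752.0, -7.0, -1.0])]
hook_grip [(0.73, [626.0, -232.0, 316.0])]
hook_saddle [(0.79, [620.0, -211.0, 222.0])]
carrier [(0.94, [624.0, 65.0, 4.0]), (0.65, [436.0, -61.0, 3.0]), (0.45, [499.0, -280.0, 11.0
[... 931 characters left out ...]
, (0.23, [628.0, 65.0, 6.0])]
carrier [(0.72, [628.0, 66.0, -1.0]), (0.19, [612.0, 514.0, 0.0])]
carrier_in [(0.87, [628.0, 68.0, 4.0]), (0.42, [625.0, -213.0, 226.0])]
carrier_bar [(0.72, [629.0, 67.0, 4.0]), (0.65, [626.0, 66.0, 150.0])]
runner_red [(0.76, [432.0, 713.0, -2.0]), (0.71, [465.0, 381.0, -1.0])]
runner_yellow [(0.82, [452.0, -388.0, -0.0])]
runner_green [(0.72, [436.0, -59.0, -0.0])]
runner_blue [(0.6, [458.0, -235.0, -0.0]), (0.29, [500.0, -279.0, 12.0])]
red_nose [(0.82, [467.0, 317.0, 8.0]), (0.64, [433.0, 651.0, 12.0])]
yellow_nose [(0.64, [487.0, -342.0, 9.0])]
green_nose [(0.73, [439.0, -62.0, 1.0]), (0.68, [500.0, -71.0, 11.0]), (0.58, [627.0, 64.0, -1.0])]
blue_nose []
```

View pics/top0.png

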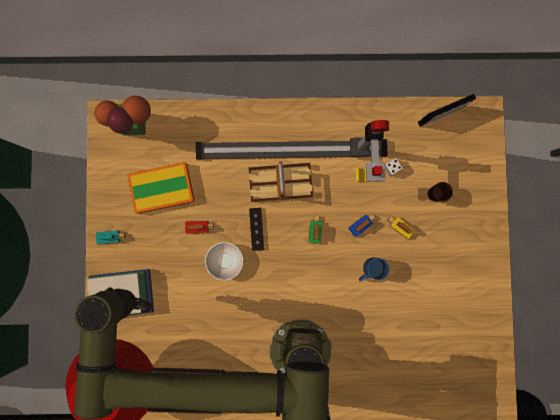

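View pics/side0.png

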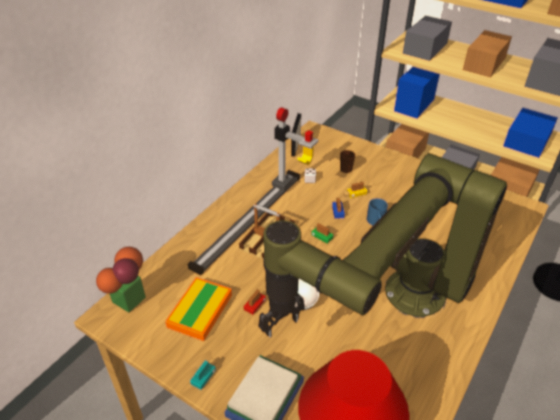

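Candidates for red: red block at top (199,227) and a turquoise one at (108,237), which is the look-alike. The others are single: green (316,231), blue (362,226), yellow (402,228). The yellow item at (360,174) is the hook. I choose the red one at (199,227) and check it in one crop.

```bash
cat >> h.py <<'E'
def orient(d,pos,color,z=26):
    pass
E
python3 - <<'E'
from h import *
d=save("top","crop0.png",(180,150,430,250),3.2)
o=ctrl.get_obs(); print(R.from_quat(np.r_[o["tool_rot"][1:],o["tool_rot"][0]]).as_matrix().round(3).tolist())
# body colour masks -> position/orientation via body top plane z=26
im=d["color"]; hsv=cv2.cvtColor(im,cv2.COLOR_RGB2HSV)
for n,lo,hi,c in[("red",0,8,(199,227)),("green",50,80,(316,231)),("blue",105,125,(362,226)),("yellow",22,32,(402,228))]:
    m=cv2.inRange(hsv,(lo,120,50),(hi,255,255)); u,v=c; k=np.zeros_like(m); k[v-16:v+17,u-18:u+19]=1; m=m*k
    ys,xs=np.nonzero(m); P=np.array([ray(d,x,y,20)[:2] for x,y in zip(xs,ys)],np.float32)
    (cx,cy),(w,h),a=cv2.minAreaRect(P); print(n,len(P),round(cx),round(cy),round(w),round(h),round(a,1))
m=cv2.inRange(hsv,(0,0,0),(180,255,95)); 
for p in[(560+0,0,0)]: pass
for x in(-64,64):
  for y in(-116,116): print(proj(d,(627+x,66+y,32)))
E
```

```text
[[0.925, -0.381, -0.0], [-0.381, -0.925, -0.0], [0.0, 0.0, -1.0]]
red 209 462 381 86 41 89.2
green 171 437 -60 42 81 84.4
blue 162 457 -232 42 82 35.8
yellow 135 448 -388 82 42 51.0
(np.float64(311.7664696306008), np.float64(197.71010267843087))
(np.float64(249.5008305680779), np.float64(198.5316322928937))
(np.float64(311.12021622557603), np.float64(163.64829732165583))
(np.float64(249.13273495232954), np.float64(164.4118761259659))
```

View pics/crop0.png

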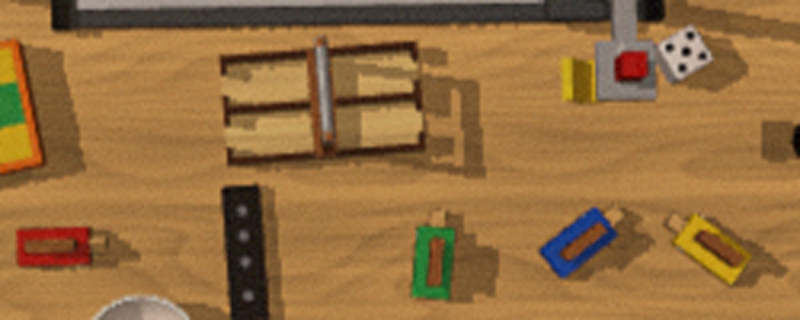

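The crop (image up is +x, left is +y) confirms the choice. The red runner is at crop (55,247) with its nose towards -y, and green (435,262) points to +x. Blue (580,243) points to +x/-y and yellow (712,250) to +x/+y. The carrier, crop (222..425, 42..162), is yawed about +4.4°.

Plan: red and blue go in the -y slots, green and yellow in the +y slots. Red comes first, with tool heading -91° (rz +68).

```bash
cat >> h.py <<'E'
def st():
    o=ctrl.get_obs(); M=R.from_quat(np.r_[o["tool_rot"][1:],o["tool_rot"][0]]).as_matrix()
    return o,M,np.degrees(np.arctan2(M[1,0],M[0,0]))
def go(x,y,z,th):
    o,M,t=st(); dz=(t-th+180)%360-180; a=np.radians(th)
    d=np.array([x,y,z])-o["ee_pos"]
    print("rz",round(dz,1),"shift cm(final axes)",np.round([d[0]*np.cos(a)+d[1]*np.sin(a), d[0]*np.sin(a)-d[1]*np.cos(a), -d[2]],1)/10,"q6",round(np.degrees(o["qpos"][5])),"t",round(o["t"],1))
C={"red":((0,8),),"green":((50,80),),"blue":((105,125),),"yellow":((22,32),)}
def runner(n,near,z=20,r=70,th=120):
    d=ctrl.get_image("top"); hsv=cv2.cvtColor(d["color"],cv2.COLOR_RGB2HSV); (lo,hi),=C[n]
    m=cv2.inRange(hsv,(lo,th,50),(hi,255,255)); ys,xs=np.nonzero(m)
    P=np.array([ray(d,x,y,z)[:2] for x,y in zip(xs,ys)],np.float32); P=P[np.hypot(*(P-near).T)<r]
    (cx,cy),(w,h),a=cv2.minAreaRect(P); a=a if w>h else a+90
    print(n,len(P),"c",round(cx),round(cy),"size",round(max(w,h)),round(min(w,h)),"axis",round(a%180,1)); return cx,cy,a
def marks(names,cams=("top","side")):
    for n in names:
        for c in cams: print(n,c,[(round(q["p"],2),np.round(q["point"]).tolist()) for q in ctrl.mark_of(n,c)[:3]])
E
python3 -m pendant '[0,0,7.6,0,0,0,1, 0,0,7.6,0,0,0,1, 0,0,7.6,0,0,0,1, 0,0,7.6,0,0,0,1, 0,0,7.6,0,0,0,1, 0,0,7.6,0,0,0,1, 0,0,7.6,0,0,0,1, 0,0,7.6,0,0,0,1, 0,0,7.6,0,0,0,1]' 40
python3 -c "
from h import *
go(463,381,110,-90.8)"
```

```text
t: 2.45
ee_pos: [228.5, 554.7, 231.3]
tool_rot: [-0.0, -0.7, 0.714, -0.0]
ft_force: [0.1, -0.7, -0.2]
gripper_width: 85.6
grip_force: 0.0
rz -0.3 shift cm(final axes) [ 17.05 -23.69  12.13] q6 -88 t 2.5
```

```bash
python3 -m pendant '[0,0,0,2.13,-2.96,0,1, 0,0,0,2.13,-2.96,0,1, 0,0,0,2.13,-2.96,1,1, 0,0,0,2.13,-2.96,2,1, 0,0,0,2.13,-2.96,2,1, 0,0,0,2.13,-2.96,2,1, 0,0,0,2.13,-2.96,2,1, 0,0,0,2.13,-2.96,2,1, 0,0,0,0,0,1,1, 0,0,0,0,0,0,1]'
python3 -c "
from h import *
marks(['runner_red'])
go(463,381,30,-90.8)"
```

```text
t: 3.45
ee_pos: [462.8, 379.8, 109.2]
tool_rot: [-0.002, -0.702, 0.713, -0.0]
ft_force: [0.6, -0.0, -0.8]
gripper_width: 85.6
grip_force: 0.0
runner_red top [(0.88, [430.0, 712.0, 4.0]), (0.52, [463.0, 381.0, 1.0]), (0.24, [580.0, -524.0, 4.0])]
runner_red side [(0.76, [432.0, 713.0, -2.0]), (0.71, [465.0, 381.0, -1.0])]
rz 0.0 shift cm(final axes) [ 0.06 -0.02  8.19] q6 -59 t 3.5
```

```bash
python3 -m pendant '[0,0,0,0,0,2,1, 0,0,0,0,0,2,1, 0,0,0,0,0,2,1, 0,0,0,0,0,1.9,1, 0,0,0,0,0,0,0, 0,0,0,0,0,0,0, 0,0,0,0,0,0,0, 0,0,0,0,0,0,0, 0,0,0,0,0,0,0, 0,0,0,0,0,0,0]' 40
python3 -m pendant '[0,0,0,0,0,0,0, 0,0,0,0,0,-2,0, 0,0,0,0,0,-3,0, 0,0,0,0,0,-3,0, 0,0,0,0,0,-2,0, 0,0,0,0,0,0,0]'
python3 -c "
from h import *
marks(['carrier','carrier_bar','carrier_in'])
runner('red',(463,381),z=111)
runner('green',(437,-60))
go(463,381,30,-85.6)"
```

```text
t: 4.55
ee_pos: [463.4, 381.6, 33.5]
tool_rot: [0.001, -0.702, 0.712, 0.0]
ft_force: [-0.5, 0.3, 3.4]
gripper_width: 13.2
grip_force: 40.1
t: 5.15
ee_pos: [464.1, 382.0, 135.8]
tool_rot: [0.003, -0.702, 0.712, 0.0]
ft_force: [1.0, 0.1, -0.7]
gripper_width: 13.2
grip_force: 39.4
carrier top [(0.76, [624.0, 66.0, 2.0]), (0.15, [299.0, -279.0, -3.0])]
carrier side [(0.72, [628.0, 66.0, -1.0]), (0.19, [612.0, 514.0, 0.0])]
carrier_bar top [(0.78, [626.0, 63.0, 147.0])]
carrier_bar side [(0.72, [629.0, 67.0, 4.0]), (0.65, [626.0, 66.0, 150.0])]
carrier_in top [(0.95, [630.0, 60.0, 0.0]), (0.4, [750.0, -7.0, -3.0])]
carrier_in side [(0.87, [628.0, 68.0, 4.0]), (0.42, [625.0, -213.0, 226.0])]
red 87 c 463 357 size 39 32 axis 179.2
green 169 c 437 -61 size 81 42 axis 174.4
rz -5.2 shift cm(final axes) [-0.02 -0.03 10.12] q6 -59 t 5.5
```

```bash
python3 -m pendant '[0,0,-5.2,0,0,0,0, 0,0,0,4,0,0,0, 0,0,0,4,0,0,0, 0,0,0,4,0,0,0, 0,0,0,4,0,0,0, 0,0,0,4,0,0,0, 0,0,0,4,0,0,0, 0,0,0,4,0,0,0, 0,0,0,4,0,0,0, 0,0,0,4,0,0,0]'
python3 -c "
from h import *
go(661,3.5,100,-85.6)"
```

```text
t: 6.55
ee_pos: [490.4, 20.6, 132.2]
tool_rot: [-0.0, 0.734, -0.679, 0.0]
ft_force: [0.0, -0.7, -1.2]
gripper_width: 13.0
grip_force: 39.5
rz 0.0 shift cm(final axes) [  3.01 -16.88   3.22] q6 -22 t 6.5
```

```bash
python3 -m pendant '[0,0,0,1.5,-2,0,0, 0,0,0,1.5,-3,0,0, 0,0,0,0,-3,0,0, 0,0,0,0,-3,0,0, 0,0,0,0,-3,0,0, 0,0,0,0,-2.9,0,0, 0,0,0,0,0,2,0, 0,0,0,0,0,1,0, 0,0,0,0,0,0,0]'
python3 - <<'E'
from h import *
go(661,3.5,39,-85.6)
d=save("top","p1.png",(235,150,330,215),7)
d=save("side","p1s.png",(200,180,330,280),5)
E
```

```text
t: 7.45
ee_pos: [659.9, 5.0, 99.5]
tool_rot: [0.002, 0.734, -0.679, -0.001]
ft_force: [-0.5, -0.1, -0.6]
gripper_width: 13.2
grip_force: 39.5
rz 0.0 shift cm(final axes) [ 0.16 -0.1   6.05] q6 -13 t 7.5
```

View pics/p1s.png

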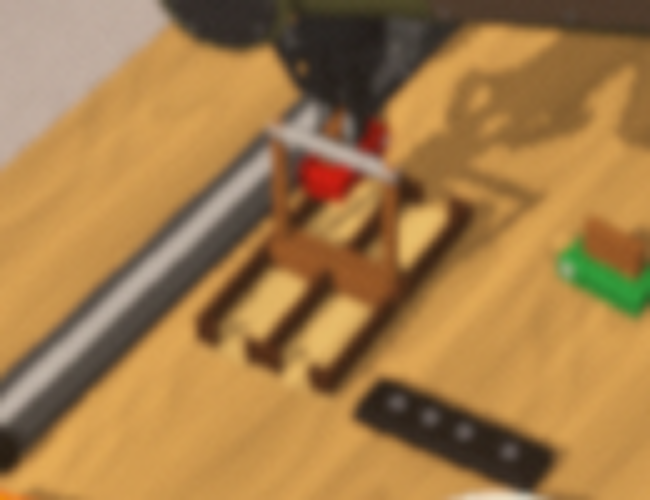

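Red hangs at crop (345,165), over the far -y slot at about (330,205), and the carrier has not moved. Lowering.

```bash
python3 -m pendant '[0,0,0,0.1,-0.1,1,0, 0,0,0,0,0,1,0, 0,0,0,0,0,1,0, 0,0,0,0,0,1,0, 0,0,0,0,0,0.6,0, 0,0,0,0,0,0.5,0, 0,0,0,0,0,0.5,0, 0,0,0,0,0,0.3,0, 0,0,0,0,0,0,0]'
python3 -c "
from h import *
marks(['carrier','red_nose'])
go(661,3.5,39,-85.6)"
```

```text
t: 8.45
ee_pos: [662.3, 4.3, 42.9]
tool_rot: [0.0, 0.734, -0.679, -0.0]
ft_force: [-0.8, 0.2, -0.5]
gripper_width: 13.7
grip_force: 39.5
carrier top [(0.6, [626.0, 66.0, 3.0])]
carrier side [(0.98, [623.0, 67.0, -0.0]), (0.15, [630.0, 67.0, 4.0])]
red_nose top [(0.85, [433.0, 645.0, 16.0]), (0.64, [674.0, -357.0, -1.0]), (0.62, [613.0, 511.0, -1.0])]
red_nose side [(0.92, [436.0, 650.0, 12.0]), (0.71, [670.0, -56.0, 79.0])]
rz 0.0 shift cm(final axes) [0.07 0.18 0.48] q6 -13 t 8.7
```

```bash
python3 -m pendant '[0,0,0,0,0,0.3,0, 0,0,0,0,0,0.3,0, 0,0,0,0,0,0,0]'
python3 -c "
from h import *
d=save('top','p2.png',(235,150,330,215),7)
print(ctrl.get_obs()['ft_force'])"
```

```text
t: 8.95
ee_pos: [663.3, 4.4, 39.5]
tool_rot: [-0.001, 0.734, -0.679, 0.001]
ft_force: [-3.0, 1.1, 7.0]
gripper_width: 13.1
grip_force: 40.6
[-2.02266395  0.5030092   7.76617661]
```

View pics/p2.png

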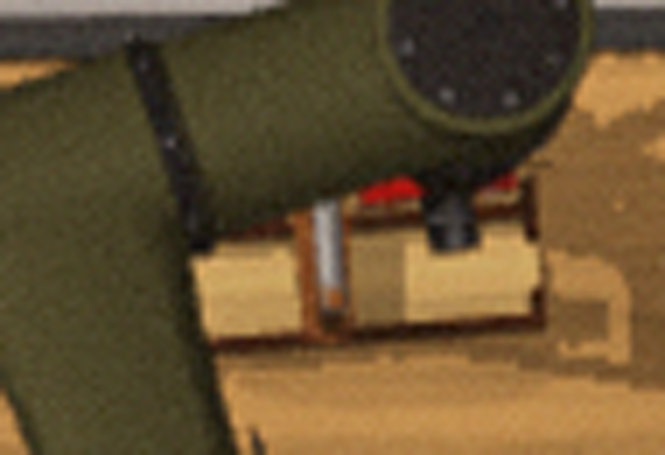

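The red runner sits between crop x 360 and 515, against the outer wall, at seated height (z 39.5 = 33.5 + 6) with 7 N contact. Releasing.

```bash
python3 -m pendant '[0,0,0,0,0.1,-0.2,0, 0,0,0,0,0,0,0.4, 0,0,0,0,0,0,0.4, 0,0,0,0,0,0,0.4, 0,0,0,0,0,-2,0.4, 0,0,0,0,0,-3,0.4, 0,0,0,0,0,-3,0.4, 0,0,0,0,0,-3,0.4]'
python3 -c "
from h import *
marks(['carrier','red_nose'])
x,y,a=runner('green',(437,-60))
go(437,-61,120,-185.6)"
```

```text
t: 9.8
ee_pos: [661.4, 4.1, 150.2]
tool_rot: [0.0, 0.734, -0.679, -0.0]
ft_force: [-0.0, 0.5, 0.3]
gripper_width: 34.3
grip_force: 0.0
carrier top [(0.67, [626.0, 65.0, -0.0])]
carrier side [(0.98, [623.0, 67.0, -0.0]), (0.15, [630.0, 67.0, 4.0])]
red_nose top [(0.87, [432.0, 648.0, 12.0])]
red_nose side [(0.92, [436.0, 650.0, 12.0]), (0.71, [670.0, -56.0, 79.0])]
green 172 c 437 -60 size 81 42 axis 174.1
rz 100.0 shift cm(final axes) [21.68 -8.69  2.85] q6 -13 t 10.1
```

```bash
sed -i 's/^def marks.*/&\n    for c in cams: ctrl.get_image(c)/' h.py
python3 -m pendant '[0,0,8.34,0,0,0,0.6, 0,0,8.34,0,0,0,0.6, 0,0,8.34,0,0,0,0.6, 0,0,8.34,0,0,0,0.6, 0,0,8.34,0,0,0,0.6, 0,0,8.34,0,0,0,1, 0,0,8.34,0,0,0,1, 0,0,8.34,0,0,0,1, 0,0,8.34,0,0,0,1, 0,0,8.34,0,0,0,1]'
python3 -m pendant '[0,0,8.34,0,0,0,1, 0,0,8.34,0,0,0,1, 0,0,0,3.1,-1.25,0,1, 0,0,0,3.1,-1.25,0,1, 0,0,0,3.1,-1.25,0,1, 0,0,0,3.1,-1.25,0,1, 0,0,0,3.1,-1.25,1,1, 0,0,0,3.1,-1.25,1,1, 0,0,0,3.1,-1.25,1,1, 0,0,0,0,0,0,1]'
python3 -c "
from h import *
go(437,-60,30,-185.6)
marks(['runner_green','carrier'])"
```

```text
t: 11.05
ee_pos: [660.8, 4.2, 147.3]
tool_rot: [-0.001, -0.093, 0.996, -0.0]
ft_force: [-0.1, 0.8, -0.2]
gripper_width: 85.1
grip_force: 0.0
t: 12.05
ee_pos: [433.2, -62.2, 116.5]
tool_rot: [-0.002, 0.05, 0.999, -0.0]
ft_force: [0.0, -0.1, -0.1]
gripper_width: 85.5
grip_force: 0.0
rz -0.1 shift cm(final axes) [-0.35  0.26  8.65] q6 -114 t 12.1
runner_green top [(0.51, [580.0, -521.0, 4.0]), (0.2, [612.0, 509.0, 3.0])]
runner_green side [(0.69, [436.0, -58.0, -3.0]), (0.29, [450.0, -387.0, 3.0])]
carrier top [(0.82, [626.0, 64.0, 4.0]), (0.31, [673.0, -358.0, 3.0])]
carrier side [(0.72, [628.0, 64.0, -0.0])]
```

```bash
python3 -m pendant '[0,0,0,-0.35,0.2,2,1, 0,0,0,0,0,2,1, 0,0,0,0,0,2,1, 0,0,0,0,0,2.4,1, 0,0,0,0,0,0,0, 0,0,0,0,0,0,0, 0,0,0,0,0,0,0, 0,0,0,0,0,0,0, 0,0,0,0,0,0,0, 0,0,0,0,0,0,0]' 40
python3 -m pendant '[0,0,0,0,0,0,0, 0,0,0,0,0,-2,0, 0,0,0,0,0,-3,0, 0,0,0,0,0,-3,0, 0,0,0,0,0,-2,0, 0,0,-8.34,0,0,0,0, 0,0,-8.34,0,0,0,0, 0,0,-8.34,0,0,0,0, 0,0,-8.34,0,0,0,0, 0,0,-8.34,0,0,0,0]'
python3 -m pendant '[0,0,-8.34,0,0,0,0, 0,0,-8.34,0,0,0,0, 0,0,-8.34,0,0,0,0, 0,0,-8.34,0,0,0,0, 0,0,-8.34,0,0,0,0, 0,0,-8.34,0,0,0,0, 0,0,-8.34,0,0,0,0, 0,0,0,0,0,0,0]'
python3 -c "
from h import *
go(500,131,140,-85.6)"
```

```text
t: 13.35
ee_pos: [440.9, -59.7, 35.9]
tool_rot: [0.0, 0.049, 0.999, 0.0]
ft_force: [0.6, 0.5, 1.4]
gripper_width: 13.0
grip_force: 45.5
t: 14.35
ee_pos: [440.5, -59.7, 135.2]
tool_rot: [-0.0, -0.312, 0.95, 0.0]
ft_force: [0.2, -0.6, -0.5]
gripper_width: 13.5
grip_force: 45.2
t: 15.15
ee_pos: [440.5, -59.7, 135.2]
tool_rot: [0.0, 0.734, -0.679, -0.0]
ft_force: [0.0, 0.4, -0.9]
gripper_width: 13.6
grip_force: 45.2
rz 0.1 shift cm(final axes) [-18.56  -7.4   -0.48] q6 -14 t 15.2
```

```bash
python3 -m pendant '[0,0,0,-3.1,-0.5,0,0, 0,0,0,-3.1,-0.5,0,0, 0,0,0,-3.1,-0.5,0,0, 0,0,0,-3.1,-0.5,0,0, 0,0,0,-3.1,-0.5,0,0, 0,0,0,-3.1,-0.5,0,0, 0,0,0,0,-3,0,0, 0,0,0,0,-3,0,0, 0,0,0,0,-3,0,0, 0,0,0,0,0,0,0]'
python3 -c "
from h import *
go(651,133,80,-85.6)"
```

```text
t: 16.15
ee_pos: [547.6, 134.8, 133.3]
tool_rot: [0.002, 0.732, -0.681, -0.0]
ft_force: [-0.2, 0.4, -1.0]
gripper_width: 13.2
grip_force: 45.1
rz -0.3 shift cm(final axes) [  0.98 -10.3    5.33] q6 -30 t 16.1
```

```bash
python3 -m pendant '[0,0,0,0.3,-2.6,0,0, 0,0,0,0.3,-2.6,0,0, 0,0,0,0.3,-2.6,0,0, 0,0,0,0.1,-2.5,0,0, 0,0,0,0,0,1.5,0, 0,0,0,0,0,2,0, 0,0,0,0,0,1.8,0, 0,0,0,0,0,0,0]'
python3 - <<'E'
from h import *
go(651,133,42,-85.6)
marks(['carrier','green_nose','runner_green'])
d=save("side","p3s.png",(200,180,330,280),5)
E
```

```text
t: 16.95
ee_pos: [646.8, 132.4, 78.3]
tool_rot: [0.003, 0.733, -0.68, -0.002]
ft_force: [-0.6, -0.3, -1.4]
gripper_width: 13.0
grip_force: 45.2
rz -0.1 shift cm(final axes) [-0.03 -0.42  3.63] q6 -25 t 16.9
carrier top [(0.68, [626.0, 63.0, 8.0]), (0.68, [499.0, -283.0, 10.0])]
carrier side [(0.94, [628.0, 63.0, 1.0])]
green_nose top [(0.62, [449.0, 160.0, -1.0]), (0.37, [645.0, 128.0, 42.0])]
green_nose side [(0.48, [644.0, 187.0, 55.0])]
runner_green top [(0.45, [646.0, 131.0, 42.0])]
runner_green side [(0.52, [650.0, 133.0, 42.0]), (0.29, [680.0, -361.0, 0.0])]
```

View pics/p3s.png

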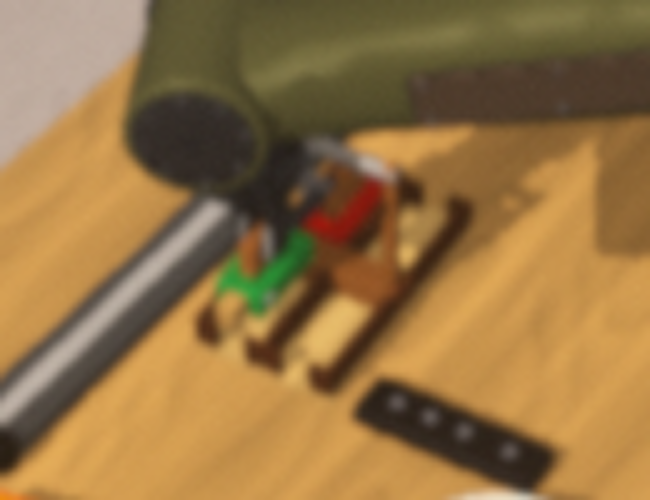

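Green (crop (265,270)) hovers over the far +y slot in line with it, with its nose at (230,300) above the notch at (230,340). Lowering with a 4 mm shift to +x.

```bash
python3 -m pendant '[0,0,0,0,-0.4,1,0, 0,0,0,0,0,1,0, 0,0,0,0,0,0.8,0, 0,0,0,0,0,0.5,0, 0,0,0,0,0,0.4,0, 0,0,0,0,0,0.3,0, 0,0,0,0,0,0,0]'
python3 -c "
from h import *
go(651,133,42,-85.6);print(ctrl.get_obs()['ft_force'],ctrl.get_obs()['ee_pos'])"
```

```text
t: 18.1
ee_pos: [653.5, 133.2, 42.4]
tool_rot: [-0.0, 0.734, -0.679, 0.0]
ft_force: [-0.0, -0.1, -0.7]
gripper_width: 12.9
grip_force: 45.1
rz 0.0 shift cm(final axes) [-0.    0.25  0.04] q6 -24 t 18.1
[-0.04889329 -0.1018387  -0.69116413] [653.53729148 133.16851089  42.41834553]
```

```bash
python3 -m pendant '[0,0,0,0,0,0.3,0, 0,0,0,0,0,0,0, 0,0,0,0,0,0.3,0, 0,0,0,0,0,0,0]'
python3 -m pendant '[0,0,0,0,0,0.3,0, 0,0,0,0,0,0,0]'
```

```text
t: 18.5
ee_pos: [654.2, 133.2, 41.8]
tool_rot: [-0.001, 0.734, -0.679, 0.001]
ft_force: [-10.8, 0.4, 20.2]
gripper_width: 13.0
grip_force: 48.0
t: 18.7
ee_pos: [654.4, 133.2, 41.8]
tool_rot: [-0.001, 0.734, -0.679, 0.002]
ft_force: [-18.3, 0.4, 30.8]
gripper_width: 13.7
grip_force: 49.8
```

```bash
python3 -m pendant '[0,0,0,0,0.1,-0.5,0, 0,0,0,0,0,-0.2,0, 0,0,0,0,0,0,0.4, 0,0,0,0,0,0,0.4, 0,0,0,0,0,0,0.4, 0,0,0,0,0,-2,0.4, 0,0,0,0,0,-3,0.4, 0,0,0,0,0,-3,0.4, 0,0,0,0,0,-3,0.4, 0,0,0,0,0,0,0.4]'
python3 -c "
from h import *
marks(['carrier','carrier_in','green_nose'])
runner('blue',(457,-232)); runner('yellow',(448,-388))
go(457,-232,120,-54.2)"
```

```text
t: 19.7
ee_pos: [654.5, 133.3, 155.9]
tool_rot: [-0.003, 0.734, -0.679, 0.002]
ft_force: [0.3, 0.0, 0.9]
gripper_width: 34.2
grip_force: 0.0
carrier top [(0.73, [624.0, 64.0, 0.0]), (0.48, [459.0, -233.0, -3.0]), (0.42, [650.0, 195.0, 15.0])]
carrier side [(0.83, [629.0, 64.0, -1.0]), (0.42, [300.0, -282.0, -0.0])]
carrier_in top [(0.7, [630.0, 67.0, 4.0]), (0.43, [622.0, -232.0, 313.0])]
carrier_in side [(0.96, [627.0, 64.0, 5.0])]
green_nose top [(0.65, [651.0, 196.0, 12.0])]
green_nose side [(0.57, [648.0, 191.0, 13.0]), (0.45, [663.0, 3.0, 3.0])]
blue 158 c 458 -231 size 82 41 axis 127.0
yellow 101 c 447 -389 size 80 43 axis 51.5
rz -31.4 shift cm(final axes) [18.18 37.19  2.97] q6 -24 t 20.2
```

```bash
python3 -m pendant '[0,0,0,0,4,0,0.4, 0,0,0,0,4,0,0.4, 0,0,0,0,4,0,0.4, 0,0,0,0,4,0,1, 0,0,-8.15,0,0,0,1, 0,0,-8.15,0,0,0,1, 0,0,-8.15,0,0,0,1, 0,0,-8.15,0,0,0,1, 0,0,0,0,0,0,1]'
python3 -c "
from h import *
go(457,-232,120,-53)"
```

```text
t: 21.1
ee_pos: [492.8, 120.8, 150.4]
tool_rot: [-0.0, 0.895, -0.446, 0.0]
ft_force: [0.6, -0.3, -0.3]
gripper_width: 85.2
grip_force: 0.0
rz 0.1 shift cm(final axes) [26.02 24.09  3.04] q6 1 t 21.1
```

```bash
python3 -m pendant '[0,0,0,2.9,2.67,0,1, 0,0,0,2.9,2.67,0,1, 0,0,0,2.9,2.67,0,1, 0,0,0,2.9,2.67,0,1, 0,0,0,2.9,2.67,0,1, 0,0,0,2.9,2.67,0,1, 0,0,0,2.9,2.67,1,1, 0,0,0,2.9,2.67,1,1, 0,0,0,2.9,2.67,1,1, 0,0,0,0,0,0,1]'
python3 -c "
from h import *
go(457,-232,30,-53)
marks(['runner_blue'])"
```

```text
t: 22.1
ee_pos: [456.2, -235.5, 118.3]
tool_rot: [0.001, 0.893, -0.45, -0.002]
ft_force: [-0.4, 0.2, 0.2]
gripper_width: 85.4
grip_force: 0.0
rz -0.5 shift cm(final axes) [-0.23 -0.27  8.83] q6 41 t 22.1
runner_blue top [(0.48, [667.0, -58.0, 15.0])]
runner_blue side [(0.69, [457.0, -234.0, -2.0])]
```

```bash
python3 -m pendant '[0,0,-0.5,-0.2,-0.2,2,1, 0,0,0,0,0,2,1, 0,0,0,0,0,2,1, 0,0,0,0,0,2.5,1, 0,0,0,0,0,0,0, 0,0,0,0,0,0,0, 0,0,0,0,0,0,0, 0,0,0,0,0,0,0, 0,0,0,0,0,0,0, 0,0,0,0,0,0,0]' 40
python3 -m pendant '[0,0,0,0,0,0,0, 0,0,0,0,0,-2,0, 0,0,0,0,0,-3,0, 0,0,0,0,0,-3,0, 0,0,0,0,0,-2,0, 0,0,8.15,0,0,0,0, 0,0,8.15,0,0,0,0, 0,0,8.15,0,0,0,0, 0,0,8.15,0,0,0,0, 0,0,0,0,0,0,0]'
python3 -c "
from h import *
go(520,-1,140,-85.6)
marks(['carrier','blue_nose'])"
```

```text
t: 23.3
ee_pos: [458.8, -229.5, 36.1]
tool_rot: [-0.0, 0.897, -0.442, 0.001]
ft_force: [-1.0, 1.8, 2.5]
gripper_width: 13.3
grip_force: 45.5
t: 24.3
ee_pos: [458.3, -229.5, 135.0]
tool_rot: [0.0, 0.736, -0.677, -0.0]
ft_force: [-0.1, -0.7, -0.6]
gripper_width: 13.0
grip_force: 45.2
rz 0.4 shift cm(final axes) [-22.31  -7.9   -0.5 ] q6 9 t 24.3
carrier top [(0.94, [626.0, 64.0, 3.0]), (0.58, [649.0, 196.0, 12.0])]
carrier side [(0.74, [626.0, 64.0, -2.0]), (0.48, [630.0, 66.0, 5.0])]
blue_nose top []
blue_nose side [(0.75, [466.0, -291.0, 110.0])]
```

```bash
python3 -m pendant '[0,0,0.4,-3,0,0,0, 0,0,0,-3,-1,0,0, 0,0,0,-3,-1,0,0, 0,0,0,-3,-2,0,0, 0,0,0,-3,-2,0,0, 0,0,0,-3,-2,0,0, 0,0,0,-3,-2,0,0, 0,0,0,-1.5,-3,0,0, 0,0,0,0,-2.5,0,0, 0,0,0,0,0,0,0]'
python3 -c "
from h import *
go(600,-2,80,-85.6)"
```

```text
t: 25.6
ee_pos: [596.6, 7.8, 133.8]
tool_rot: [0.001, 0.735, -0.678, -0.0]
ft_force: [0.6, 0.6, -0.6]
gripper_width: 13.2
grip_force: 45.1
rz 0.2 shift cm(final axes) [ 1.01 -0.27  5.38] q6 -15 t 25.6
```

```bash
python3 -m pendant '[0,0,0.2,0.9,-0.3,1.5,0, 0,0,0,0,0,2,0, 0,0,0,0,0,1.9,0, 0,0,0,0,0,0,0]'
python3 - <<'E'
from h import *
go(600,-2,42,-85.6)
marks(['carrier','blue_nose','red_nose'])
d=save("side","p4s.png",(200,170,330,270),5)
E
```

```text
t: 26.0
ee_pos: [596.2, -2.9, 77.2]
tool_rot: [0.002, 0.733, -0.68, -0.002]
ft_force: [0.3, 0.0, -0.9]
gripper_width: 13.4
grip_force: 45.2
rz -0.1 shift cm(final axes) [-0.06 -0.39  3.52] q6 -15 t 26.0
carrier top [(0.7, [627.0, 63.0, 3.0])]
carrier side [(0.61, [626.0, 61.0, -1.0]), (0.32, [486.0, -341.0, 7.0]), (0.25, [662.0, 5.0, 3.0])]
blue_nose top []
blue_nose side [(0.63, [606.0, -65.0, 57.0]), (0.19, [452.0, -386.0, 0.0])]
red_nose top [(0.87, [436.0, 647.0, 15.0])]
red_nose side [(0.77, [436.0, 652.0, 10.0])]
```

View pics/p4s.png

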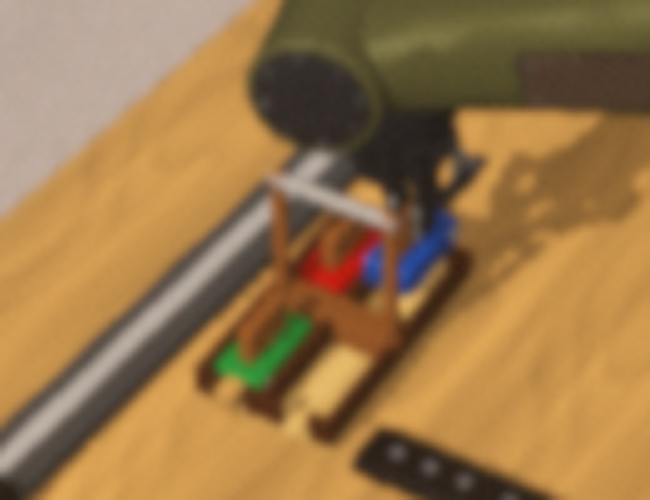

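Green (crop (265,350)) and red (340,255) are seated. Blue (410,255) hovers over the near -y slot. Lowering it.

```bash
python3 -m pendant '[0,0,0,0,-0.1,1,0, 0,0,0,0,0,1,0, 0,0,0,0,0,0.8,0, 0,0,0,0,0,0.5,0, 0,0,0,0,0,0.3,0, 0,0,0,0,0,0.3,0, 0,0,0,0,0,0,0, 0,0,0,0,0,0,0]'
```

```text
t: 27.25
ee_pos: [600.0, -1.6, 42.6]
tool_rot: [-0.0, 0.733, -0.68, 0.0]
ft_force: [0.8, 0.2, -0.4]
gripper_width: 13.4
grip_force: 45.2
```

```bash
python3 -m pendant '[0,0,0,0,0,0.3,0, 0,0,0,0,0,0,0, 0,0,0,0,0,0.2,0, 0,0,0,0,0,0,0]'
```

```text
t: 27.65
ee_pos: [600.6, -1.6, 42.1]
tool_rot: [-0.001, 0.734, -0.68, 0.001]
ft_force: [-10.7, 2.4, 19.6]
gripper_width: 13.1
grip_force: 48.2
```

```bash
python3 -m pendant '[0,0,0,0,0.1,-0.4,0, 0,0,0,0,0,0,0.4, 0,0,0,0,0,0,0.4, 0,0,0,0,0,0,0.4, 0,0,0,0,0,-2,0.4, 0,0,0,0,0,-3,0.4, 0,0,0,0,0,-3,0.4, 0,0,0,0,0,-3,0.4, 0,0,0,0,3,0,0.4, 0,0,0,0,3,0,0.4]'
python3 -m pendant '[0,0,8.55,0,0,0,1, 0,0,8.55,0,0,0,1, 0,0,8.55,0,0,0,1, 0,0,8.55,0,0,0,1, 0,0,8.55,0,0,0,1, 0,0,0,0,0,0,1]'
python3 -c "
from h import *
marks(['carrier','blue_nose','runner_yellow'])
runner('yellow',(448,-388))
go(447,-389,120,-128.5)"
```

```text
t: 28.65
ee_pos: [538.8, -6.2, 151.4]
tool_rot: [-0.0, 0.733, -0.68, 0.0]
ft_force: [-1.1, 0.9, -0.1]
gripper_width: 33.5
grip_force: 0.0
t: 29.25
ee_pos: [538.9, -6.3, 150.9]
tool_rot: [-0.0, -0.434, 0.901, -0.0]
ft_force: [-1.2, 0.5, 0.2]
gripper_width: 85.5
grip_force: 0.0
carrier top [(0.72, [625.0, 68.0, 4.0]), (0.29, [302.0, -280.0, -4.0])]
carrier side [(0.9, [625.0, 64.0, -1.0])]
blue_nose top []
blue_nose side [(0.57, [606.0, -64.0, 17.0]), (0.41, [610.0, 512.0, 1.0]), (0.39, [455.0, -390.0, 0.0])]
runner_yellow top [(0.61, [442.0, -389.0, -2.0])]
runner_yellow side [(0.61, [453.0, -387.0, 1.0])]
yellow 28 c 448 -389 size 82 40 axis 52.1
rz 0.1 shift cm(final axes) [ 35.68 -16.63   3.13] q6 -59 t 29.7
```

```bash
python3 -m pendant '[0,0,0,3.96,-1.85,0,1, 0,0,0,3.96,-1.85,0,1, 0,0,0,3.96,-1.85,0,1, 0,0,0,3.96,-1.85,0,1, 0,0,0,3.96,-1.85,0,1, 0,0,0,3.96,-1.85,0,1, 0,0,0,3.96,-1.85,1,1, 0,0,0,3.96,-1.85,1,1, 0,0,0,3.96,-1.85,1,1, 0,0,0,0,0,0,1]'
python3 -c "
from h import *
marks(['runner_yellow'],('side',))
go(448,-389,30,-128)"
```

```text
t: 30.7
ee_pos: [445.2, -392.2, 118.8]
tool_rot: [-0.001, -0.433, 0.901, 0.001]
ft_force: [-0.1, 0.5, -0.1]
gripper_width: 85.5
grip_force: 0.0
runner_yellow side [(0.82, [450.0, -387.0, 2.0])]
rz -0.5 shift cm(final axes) [-0.11 -0.03  9.06] q6 -17 t 30.8
```

```bash
python3 -m pendant '[0,0,0,-0.3,-0.1,2,1, 0,0,0,0,0,2,1, 0,0,0,0,0,2,1, 0,0,0,0,0,2.5,1, 0,0,0,0,0,0,0, 0,0,0,0,0,0,0, 0,0,0,0,0,0,0, 0,0,0,0,0,0,0, 0,0,0,0,0,0,0, 0,0,0,0,0,0,0]' 40
python3 -m pendant '[0,0,0,0,0,0,0, 0,0,0,0,0,-2,0, 0,0,0,0,0,-3,0, 0,0,0,0,0,-3,0, 0,0,0,0,0,-2,0, 0,0,-8.5,0,0,0,0, 0,0,-8.5,0,0,0,0, 0,0,-8.5,0,0,0,0, 0,0,-8.5,0,0,0,0, 0,0,-8.5,0,0,0,0]'
python3 -c "
from h import *
go(480,128,150,-85.6)
marks(['carrier','yellow_nose'])"
```

```text
t: 31.8
ee_pos: [451.2, -387.6, 37.7]
tool_rot: [0.001, -0.435, 0.9, -0.001]
ft_force: [0.3, 1.0, 4.2]
gripper_width: 13.1
grip_force: 40.9
t: 32.8
ee_pos: [450.1, -387.0, 135.6]
tool_rot: [0.0, 0.734, -0.679, -0.001]
ft_force: [0.1, 0.5, -1.1]
gripper_width: 13.3
grip_force: 40.2
rz -0.0 shift cm(final axes) [-51.12  -6.94  -1.44] q6 26 t 32.8
carrier top [(0.56, [624.0, 69.0, 3.0]), (0.5, [659.0, 5.0, 8.0])]
carrier side [(0.77, [628.0, 64.0, -1.0])]
yellow_nose top [(0.65, [441.0, -325.0, 107.0]), (0.34, [607.0, -62.0, 15.0])]
yellow_nose side []
```

```bash
python3 -m pendant '[0,0,0,-3.93,-0.5,0,0, 0,0,0,-3.93,-0.5,-0.2,0, 0,0,0,-3.93,-0.5,-0.2,0, 0,0,0,-3.93,-0.5,-0.2,0, 0,0,0,-3.93,-0.5,-0.2,0, 0,0,0,-3.93,-0.5,-0.2,0, 0,0,0,-3.93,-0.5,0,0, 0,0,0,-3.93,-0.5,0,0, 0,0,0,-3.93,-0.5,0,0, 0,0,0,-3.93,-0.5,0,0]'
python3 -m pendant '[0,0,0,-3.93,-0.5,0,0, 0,0,0,-3.93,-0.5,0,0, 0,0,0,-3.93,-0.5,0,0, 0,0,0,0,0,0,0]'
python3 -c "
from h import *
marks(['carrier','carrier_bar'])
go(590,128,80,-85.6)"
```

```text
t: 34.1
ee_pos: [472.3, 10.0, 146.6]
tool_rot: [-0.0, 0.731, -0.682, 0.0]
ft_force: [0.5, 0.1, 0.2]
gripper_width: 13.1
grip_force: 40.2
t: 34.5
ee_pos: [478.9, 130.5, 145.9]
tool_rot: [0.0, 0.732, -0.681, -0.0]
ft_force: [-0.2, -0.8, -0.1]
gripper_width: 13.3
grip_force: 40.2
carrier top [(0.71, [627.0, 66.0, 3.0])]
carrier side [(0.78, [628.0, 60.0, 1.0]), (0.75, [662.0, 4.0, 5.0]), (0.54, [474.0, 187.0, 119.0])]
carrier_bar top [(0.59, [626.0, 62.0, 148.0]), (0.25, [677.0, -356.0, -0.0])]
carrier_bar side [(0.65, [626.0, 69.0, 152.0]), (0.62, [470.0, 183.0, 118.0])]
rz -0.4 shift cm(final axes) [  0.67 -11.06   6.64] q6 -34 t 34.8
```

```bash
python3 -m pendant '[0,0,-0.4,0.2,-2.8,0,0, 0,0,0,0.2,-2.8,0,0, 0,0,0,0.2,-2.8,0,0, 0,0,0,0,-2.7,1,0, 0,0,0,0,0,2,0, 0,0,0,0,0,2,0, 0,0,0,0,0,1.6,0, 0,0,0,0,0,0,0, 0,0,0,0,0,0,0]'
python3 - <<'E'
from h import *
go(590,128,44,-85.6)
marks(['carrier','yellow_nose'])
d=save("side","p5s.png",(200,170,330,270),5)
E
```

```text
t: 35.7
ee_pos: [590.5, 129.0, 80.9]
tool_rot: [-0.0, 0.734, -0.679, 0.0]
ft_force: [-0.2, -0.2, 0.3]
gripper_width: 13.0
grip_force: 40.2
rz 0.0 shift cm(final axes) [0.1  0.05 3.69] q6 -27 t 35.7
carrier top [(0.62, [628.0, 67.0, 4.0])]
carrier side [(0.75, [624.0, 63.0, -0.0])]
yellow_nose top []
yellow_nose side [(0.73, [583.0, 190.0, 54.0])]
```

View pics/p5s.png

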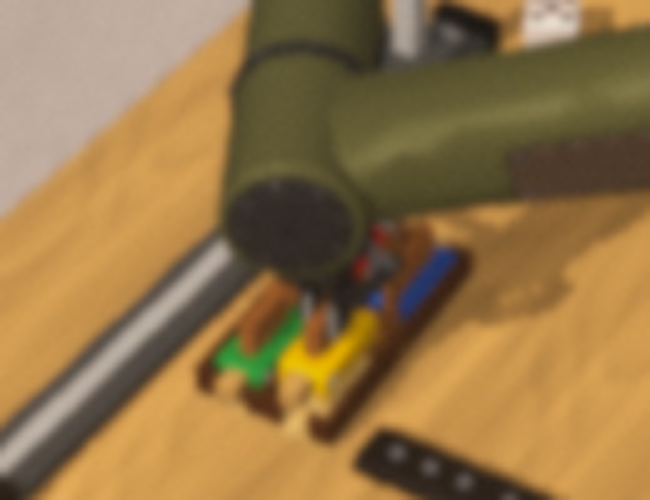

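Yellow (crop (330,350)) is over the last slot, with its nose at (295,385) above the notch at (295,420). Blue (430,280) is seated. Lowering.

```bash
python3 -m pendant '[0,0,0,0.1,0,1,0, 0,0,0,0,0,1,0, 0,0,0,0,0,0.8,0, 0,0,0,0,0,0.5,0, 0,0,0,0,0,0.3,0, 0,0,0,0,0,0.3,0, 0,0,0,0,0,0,0, 0,0,0,0,0,0,0]'
```

```text
t: 36.85
ee_pos: [590.8, 128.4, 43.7]
tool_rot: [-0.0, 0.734, -0.679, 0.001]
ft_force: [-4.5, -0.5, 10.2]
gripper_width: 13.1
grip_force: 41.6
```

```bash
python3 -m pendant '[0,0,0,0,0.1,-0.3,0, 0,0,0,0,0,0,0.4, 0,0,0,0,0,0,0.4, 0,0,0,0,0,0,0.4, 0,0,0,0,0,-2,0.4, 0,0,0,0,0,-3,0.4, 0,0,0,0,0,-3,0.4, 0,0,0,0,0,-3,0.4, 0,0,0,0,4,-3,0.4, 0,0,0,0,4,-3,1]'
python3 -m pendant '[0,0,4,0,4,-3,1, 0,0,0,0,0,-4,1, 0,0,0,0,0,-4,1, 0,0,0,0,0,-4,1, 0,0,0,3.5,0,0,1, 0,0,0,3.5,0,0,1, 0,0,0,3.5,0,0,1, 0,0,0,0,0,0,1]'
python3 - <<'E'
from h import *
marks(['carrier','carrier_bar','hook_grip','hook_saddle','rig'])
d=save("top","t6.png",(180,110,440,215),3)
go(622,-232,385,-89.6)
E
```

```text
t: 37.85
ee_pos: [508.7, 121.9, 213.8]
tool_rot: [0.002, 0.734, -0.679, -0.0]
ft_force: [-0.2, 2.0, 1.3]
gripper_width: 47.5
grip_force: 0.0
t: 38.65
ee_pos: [470.4, 11.2, 364.9]
tool_rot: [-0.0, 0.709, -0.706, 0.001]
ft_force: [0.0, -0.0, 0.5]
gripper_width: 85.1
grip_force: 0.0
carrier top [(0.83, [626.0, 66.0, 4.0])]
carrier side [(0.69, [629.0, 65.0, -3.0]), (0.64, [593.0, 127.0, 8.0]), (0.57, [628.0, 65.0, 4.0])]
carrier_bar top [(0.95, [627.0, 63.0, 147.0])]
carrier_bar side [(0.94, [624.0, 66.0, 155.0])]
hook_grip top [(0.64, [626.0, -230.0, 317.0])]
hook_grip side []
hook_saddle top []
hook_saddle side [(0.72, [624.0, -213.0, 226.0])]
rig top [(0.71, [751.0, -8.0, -4.0]), (0.56, [665.0, -58.0, 15.0])]
rig side [(0.91, [750.0, -11.0, 2.0]), (0.63, [604.0, -66.0, 16.0])]
rz 0.1 shift cm(final axes) [ 24.74 -14.97  -2.07] q6 -26 t 39.3
```

View pics/t6.png

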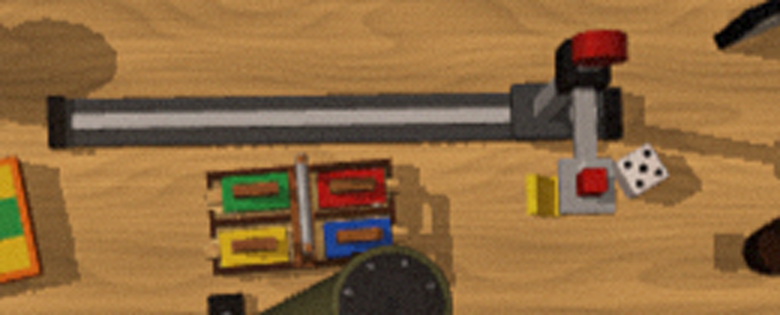

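All four runners are seated with noses out: green (255,190), red (350,187), yellow (253,245) and blue (360,237). The grip block is at crop (592,181), clear of the die at (640,168). Going above the grip.

```bash
python3 -m pendant '[0,0,0,3.1,-1.2,-1,1, 0,0,0,3.1,-1.2,-1,1, 0,0,0,3.1,-1.8,-1,1, 0,0,0,3.1,-1.8,0,1, 0,0,0,3.1,-1.8,0,1, 0,0,0,3.1,-1.8,0,1, 0,0,0,3.1,-1.8,0,1, 0,0,0,3,-1.8,0,1, 0,0,0,0,-1.8,0,1, 0,0,0,0,0,0,1]'
python3 - <<'E'
from h import *
marks(['hook_grip','hook_saddle','carrier_bar'])
o=ctrl.get_obs(); print(o['ee_pos'])
d=save("side","s7.png",(250,80,370,190),5)
go(622,-232,325,-89)
E
```

```text
t: 40.3
ee_pos: [624.2, -232.3, 391.1]
tool_rot: [0.001, 0.71, -0.705, -0.002]
ft_force: [0.7, 0.2, -0.8]
gripper_width: 85.4
grip_force: 0.0
hook_grip top [(0.64, [625.0, -234.0, 314.0])]
hook_grip side [(0.91, [620.0, -233.0, 311.0]), (0.21, [580.0, -519.0, -2.0])]
hook_saddle top [(0.8, [618.0, -211.0, 221.0]), (0.42, [579.0, -522.0, 7.0])]
hook_saddle side [(0.69, [622.0, -213.0, 225.0])]
carrier_bar top [(0.73, [628.0, 65.0, 149.0])]
carrier_bar side [(0.91, [624.0, 66.0, 156.0])]
[ 622.06476526 -231.31494814  395.38198722]
rz -0.5 shift cm(final axes) [0.06 0.01 7.02] q6 4 t 40.8
```

View pics/s7.png

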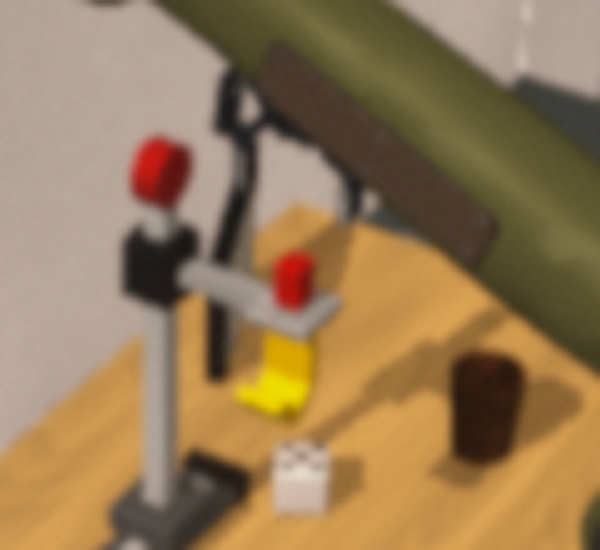

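The gripper's open fingers straddle the red block at crop (293,280) from above, and the column and disc are well clear. Descending and gripping.

```bash
python3 -m pendant '[0,0,-0.5,0,0,2,1, 0,0,0,0,0,2,1, 0,0,0,0,0,2,1, 0,0,0,0,0,1,1, 0,0,0,0,0,0,0, 0,0,0,0,0,0,0, 0,0,0,0,0,0,0, 0,0,0,0,0,0,0, 0,0,0,0,0,0,0, 0,0,0,0,0,0,0]' 80
python3 -c "
from h import *
go(620,-45,313,-89)"
```

```text
t: 41.75
ee_pos: [622.8, -231.8, 325.7]
tool_rot: [-0.001, 0.713, -0.701, 0.001]
ft_force: [1.3, 1.1, 5.2]
gripper_width: 24.6
grip_force: 79.9
rz -0.1 shift cm(final axes) [-18.69  -0.05   1.27] q6 4 t 41.8
```

```bash
python3 -m pendant '[0,0,0,-1,0,0,0, 0,0,0,-2,0,0,0, 0,0,0,-2,0,0,0, 0,0,0,-2.5,0,0,0, 0,0,0,-2.5,0,0,0, 0,0,0,-2.5,0,0,0, 0,0,0,-2.5,0,0,0, 0,0,0,-2,0,0,0, 0,0,0,-1,0,0,0, 0,0,0,0,0,0,0]'
python3 -c "
from h import *
marks(['hook_grip','hook_saddle'])
go(620,-45,189,-89)"
```

```text
t: 42.75
ee_pos: [622.0, -49.7, 325.7]
tool_rot: [-0.003, 0.713, -0.701, 0.002]
ft_force: [13.2, 0.9, 4.4]
gripper_width: 24.6
grip_force: 80.2
hook_grip top [(0.72, [626.0, -53.0, 313.0])]
hook_grip side [(0.88, [620.0, -51.0, 312.0])]
hook_saddle top []
hook_saddle side [(0.71, [624.0, -35.0, 225.0])]
rz -0.0 shift cm(final axes) [-0.6   0.19 13.66] q6 -13 t 43.0
```

```bash
python3 -m pendant '[0,0,0,0,-0.2,0.5,0, 0,0,0,0,0,1.5,0, 0,0,0,0,0,1.5,0, 0,0,0,0,0,1.5,0, 0,0,0,0,0,1.5,0, 0,0,0,0,0,1.5,0, 0,0,0,0,0,1.5,0, 0,0,0,0,0,1.5,0, 0,0,0,0,0,1.4,0, 0,0,0,0,0,0,0]'
python3 -c "
from h import *
marks(['hook_grip','hook_saddle','carrier_bar','carrier'],('side','top'))
o=ctrl.get_obs(); print(o['ee_pos'],o['ft_force'])"
```

```text
t: 44.05
ee_pos: [622.2, -52.4, 203.2]
tool_rot: [-0.001, 0.713, -0.701, 0.002]
ft_force: [-0.2, 1.4, 13.1]
gripper_width: 24.8
grip_force: 81.2
hook_grip side [(0.83, [622.0, -56.0, 192.0])]
hook_grip top [(0.44, [624.0, -53.0, 193.0])]
hook_saddle side [(0.75, [624.0, -33.0, 100.0])]
hook_saddle top [(0.72, [621.0, -32.0, 101.0])]
carrier_bar side [(0.56, [626.0, 67.0, 151.0])]
carrier_bar top [(0.64, [298.0, -282.0, -3.0])]
carrier side [(0.61, [628.0, 64.0, 1.0]), (0.34, [619.0, -54.0, 193.0]), (0.17, [751.0, -12.0, 1.0])]
carrier top [(0.46, [626.0, 64.0, 4.0])]
[622.26170389 -52.38909526 204.6004084 ] [-0.74051706  0.20663544 13.49840946]
```

```bash
python3 -m pendant '[0,0,0,-1,0,0,0, 0,0,0,-1.5,0,0,0, 0,0,0,-1.5,-0.1,0,0, 0,0,0,-1.5,0,0,0, 0,0,0,-1.5,-0.1,0,0, 0,0,0,-1.5,0,0,0, 0,0,0,-1,0,0,0, 0,0,0,0,0,0,0]'
python3 - <<'E'
from h import *
o=ctrl.get_obs(); print(o['ee_pos'],o['ft_force'])
marks(['hook_saddle','carrier_bar','carrier'],('side','top'))
d=save("side","s8.png",(200,130,330,240),5)
E
```

```text
t: 45.35
ee_pos: [622.0, 44.0, 204.2]
tool_rot: [-0.001, 0.713, -0.701, 0.001]
ft_force: [-5.0, 1.5, 14.1]
gripper_width: 24.6
grip_force: 81.5
[621.95627542  44.0376906  204.22795982] [-4.99823875  1.50665299 14.05092133]
hook_saddle side [(0.67, [624.0, 65.0, 103.0]), (0.17, [622.0, 42.0, 195.0])]
hook_saddle top [(0.61, [617.0, 67.0, 102.0]), (0.43, [603.0, -64.0, 19.0]), (0.27, [585.0, 129.0, 8.0])]
carrier_bar side [(0.81, [627.0, 68.0, 154.0])]
carrier_bar top [(0.62, [626.0, 63.0, 148.0])]
carrier side []
carrier top []
```

View pics/s8.png

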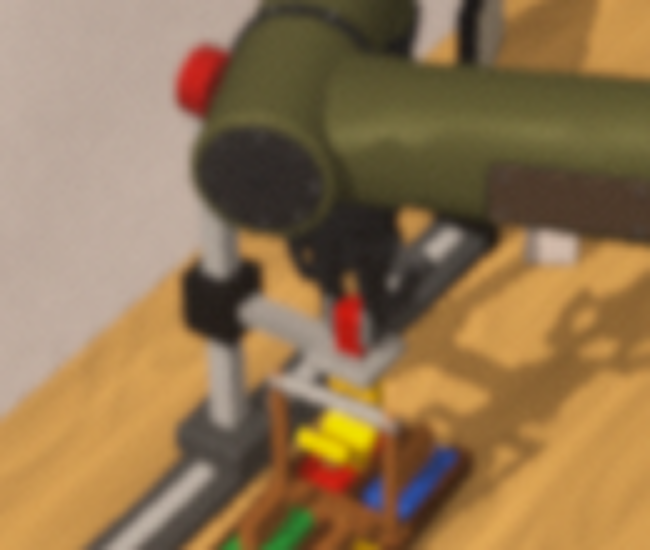

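The yellow hook at crop (340,440) is under the bar, between the posts, with its point past the bar. The saddle is at y 65, the same as the bar. I will now let the spring draw it up, following slowly.

```bash
python3 -m pendant '[0,0,0,0,0,-1,0, 0,0,0,0,0,-1,0, 0,0,0,0,0,-0.8,0, 0,0,0,0,0,-0.6,0, 0,0,0,0,0,-0.4,0, 0,0,0,0,0,-0.4,0, 0,0,0,0,0,-0.6,0, 0,0,0,0,0,-0.8,0, 0,0,0,0,0,-0.8,0, 0,0,0,0,0,-0.8,0]'
python3 - <<'E'
from h import *
o=ctrl.get_obs(); print(o['ee_pos'],o['ft_force'])
marks(['hook_grip','carrier_bar','carrier'],('side','top'))
E
```

```text
t: 46.8
ee_pos: [621.9, 43.1, 273.1]
tool_rot: [0.0, 0.713, -0.701, 0.0]
ft_force: [-1.5, -1.1, 3.3]
gripper_width: 24.6
grip_force: 79.8
[621.85704059  43.11186432 273.14938626] [-1.48827591 -1.14675978  3.28313336]
hook_grip side [(0.57, [620.0, 42.0, 262.0])]
hook_grip top [(0.41, [620.0, 45.0, 263.0])]
carrier_bar side [(0.83, [625.0, 65.0, 186.0])]
carrier_bar top [(0.74, [627.0, 64.0, 179.0]), (0.6, [299.0, -282.0, -4.0])]
carrier side [(0.93, [628.0, 64.0, 31.0]), (0.2, [661.0, -60.0, 48.0])]
carrier top [(0.98, [626.0, 65.0, 39.0]), (0.57, [300.0, -282.0, -3.0])]
```

```bash
python3 -m pendant '[0,0,0,0,0,-0.7,0, 0,0,0,0,0,-0.7,0, 0,0,0,0,0,-0.7,0, 0,0,0,0,0,-0.7,0, 0,0,0,0,0,-0.6,0, 0,0,0,0,0,-0.6,0, 0,0,0,0,0,-0.5,0, 0,0,0,0,0,-0.4,0, 0,0,0,0,0,-0.3,0, 0,0,0,0,0,0,0]'
python3 -m pendant '[0,0,0,0,0,0,0, 0,0,0,0,0,0,0, 0,0,0,0,0,0,0, 0,0,0,0,0,0,0, 0,0,0,0,0,0,0]'
python3 - <<'E'
from h import *
marks(['hook_grip','carrier'],('side','top'))
E
```

```text
t: 48.2
ee_pos: [621.9, 43.3, 325.2]
tool_rot: [-0.0, 0.713, -0.701, 0.0]
ft_force: [-4.1, -1.1, 5.4]
gripper_width: 24.8
grip_force: 80.2
t: 48.7
ee_pos: [621.9, 43.3, 324.9]
tool_rot: [-0.0, 0.713, -0.701, 0.0]
ft_force: [-4.5, -0.5, 5.7]
gripper_width: 24.8
grip_force: 80.2
hook_grip side [(0.66, [620.0, 42.0, 314.0])]
hook_grip top [(0.44, [589.0, 193.0, 101.0])]
carrier side [(0.59, [629.0, 64.0, 82.0]), (0.38, [601.0, -62.0, 99.0])]
carrier top [(0.75, [628.0, 64.0, 89.0]), (0.72, [615.0, 62.0, 226.0]), (0.26, [627.0, 64.0, 230.0])]
```

```bash
python3 -m pendant '[0,0,0,0,0.05,-0.1,0, 0,0,0,0,0,0,0, 0,0,0,0,0,0,0.5, 0,0,0,0,0,0,0.7, 0,0,0,0,0,0,1, 0,0,0,0,0,0,1, 0,0,0,0,0,0,1, 0,0,0,0,0,-2,1, 0,0,0,0,0,-3,1, 0,0,0,0,0,-3,1]'
python3 -m pendant '[0,0,0,0,3,-1,1, 0,0,0,0,3,0,1, 0,0,0,0,3,0,1, 0,0,0,0,3,0,1, 0,0,0,0,3,0,1, 0,0,0,0,0,0,1, 0,0,0,0,0,0,1, 0,0,0,0,0,0,1, 0,0,0,0,0,0,1, 0,0,0,0,0,0,1]'
python3 - <<'E'
from h import *
marks(['hook_grip','carrier','carrier_bar'],('side','top'))
save("side","s9.png",(180,90,340,210),5)
E
```

```text
t: 50.0
ee_pos: [621.2, 43.3, 406.1]
tool_rot: [0.0, 0.713, -0.701, -0.0]
ft_force: [0.6, 0.1, 1.2]
gripper_width: 85.5
grip_force: 0.0
t: 51.0
ee_pos: [472.0, 41.0, 414.6]
tool_rot: [0.001, 0.713, -0.701, -0.0]
ft_force: [-0.4, -0.3, -0.3]
gripper_width: 85.3
grip_force: 0.0
hook_grip side [(0.9, [620.0, 39.0, 314.0])]
hook_grip top [(0.7, [625.0, 41.0, 313.0])]
carrier side [(0.66, [627.0, 65.0, 82.0])]
carrier top [(0.88, [624.0, 66.0, 87.0])]
carrier_bar side [(0.66, [624.0, 67.0, 240.0]), (0.15, [334.0, 273.0, -3.0])]
carrier_bar top [(0.83, [627.0, 61.0, 232.0])]
```

View pics/s9.png

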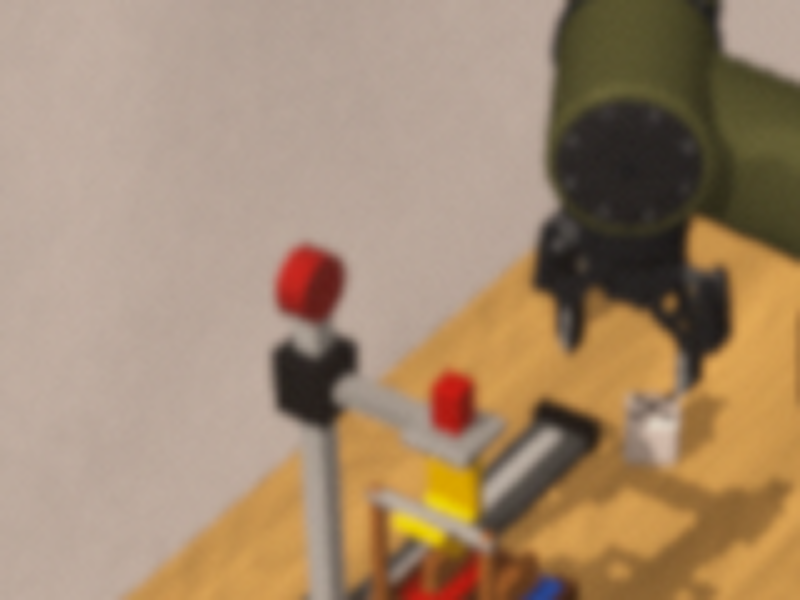

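The hook is fully up: the block is at (455,400) with its plate at 313–314 mm. The carrier hangs by its bar at (430,515), and the gripper is clear. Waiting for the swing to settle, then one last look.

```bash
for i in 1 2 3 4; do python3 -m pendant '[0,0,0,0,0,0,1,0,0,0,0,0,0,1,0,0,0,0,0,0,1,0,0,0,0,0,0,1,0,0,0,0,0,0,1,0,0,0,0,0,0,1,0,0,0,0,0,0,1,0,0,0,0,0,0,1,0,0,0,0,0,0,1,0,0,0,0,0,0,1]' >/dev/null; done
python3 - <<'E'
from h import *
a=ctrl.get_image("side")["color"]
for i in range(6): b=ctrl.get_image("side")["color"]; print(np.abs(a.astype(int)-b)[170:300,200:330].max(), end=' ')
save("side","s10.png",(200,150,330,250),5)
E
```

```text
9 8 9 7 6 9
```

View pics/s10.png

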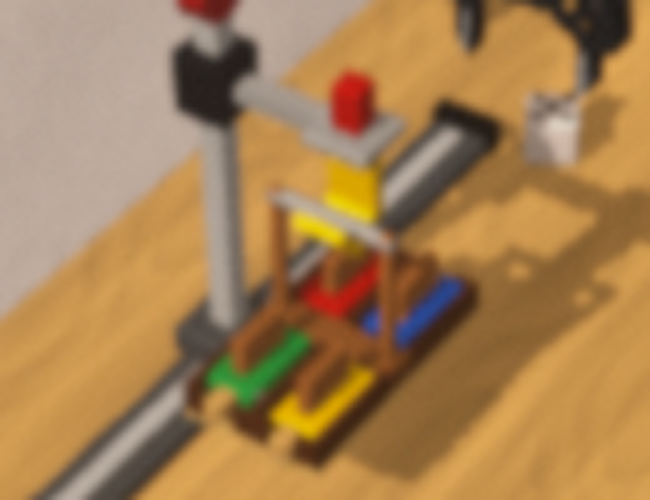

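The carrier hangs still and level (crop (330,340)), with all four runners seated and noses out at (210,405) and (285,435). Handing in.

```bash
python3 -c "
from bench import ctrl
print(ctrl.finish_job())"
```

```text
the job is handed in; nothing more can be done
None
```

All four runners (red, yellow, green, blue) are packed with their noses out through the notches, and the loaded carrier hangs still on the fully raised hook, clear of the table; the job is handed in at about 55 s of the 210 s allowed, and no verdict was returned.

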